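Move the seasoning row to the new rack, reversed

TASK

Move the four seasoning containers from the dark wooden rack to the empty light one so that the row runs the other way round: what stands leftmost now ends rightmost, second from left ends second from right, and so on. Set each one upright in the middle of its own cork pad, and never let any of them tip over.

Things in the scene. Friction and masses are not known exactly. Their poses are not given: they have to be found in the camera images.
- jar_black_cap: round white-bodied spice jar with a smooth black cap, 41 mm diameter, 105 mm tall, 0.11 kg; straight-sided (cap from 84 mm up is 40 mm across). Loose; origin at the centre of its foot, z up its axis. It starts upright in the middle of one pad of the dark rack, at any yaw; mass may differ from the given one by 30 percent
- jar_brown_cap: round spice jar with a dark brown cap that has sprinkle holes, 41 mm diameter, 105 mm tall, 0.11 kg; straight-sided (cap from 84 mm up is 40 mm across). Loose; origin at the centre of its foot, z up its axis. It starts upright in the middle of one pad of the dark rack, at any yaw; mass may differ from the given one by 30 percent
- dropper_bottle: small amber dropper bottle, 102 mm tall, 0.07 kg: body 33 mm diameter up to 56 mm, sloping shoulder, black collar 24 mm across from 63 to 77 mm, then a 13 mm rubber bulb. Loose; origin at the centre of its foot, z up its axis. It starts upright in the middle of one pad of the dark rack, at any yaw; mass may differ from the given one by 30 percent
- salt_shaker: white ceramic salt shaker with a domed steel top, 101 mm tall, 0.14 kg: 42 mm diameter up to 75 mm, steel top 41 mm across up to 92 mm, then domed. Loose; origin at the centre of its foot, z up its axis. It starts upright in the middle of one pad of the dark rack, at any yaw; mass may differ from the given one by 30 percent
- pad_jar_black_cap: the fixed cork pad of the dark rack on which the jar black cap stands at the start (all four look alike), 50 mm across, 3 mm thick; origin at the centre of its underside, 10 mm above the counter. It stays there, so it marks that thing's place in the starting row
- pad_jar_brown_cap: the fixed cork pad of the dark rack on which the jar brown cap stands at the start (all four look alike), 50 mm across, 3 mm thick; origin at the centre of its underside, 10 mm above the counter. It stays there, so it marks that thing's place in the starting row
- pad_dropper_bottle: the fixed cork pad of the dark rack on which the dropper bottle stands at the start (all four look alike), 50 mm across, 3 mm thick; origin at the centre of its underside, 10 mm above the counter. It stays there, so it marks that thing's place in the starting row
- pad_salt_shaker: the fixed cork pad of the dark rack on which the salt shaker stands at the start (all four look alike), 50 mm across, 3 mm thick; origin at the centre of its underside, 10 mm above the counter. It stays there, so it marks that thing's place in the starting row
- full_rack: the dark wooden seasoning rack, full at the start, nearer or farther than the light one. Fixed, 76 mm deep (x), 332 mm long (y); board top 10 mm up. Four cork pads, 50 mm across, centred at x 0, y +120, +40, -40, -120 mm, tops 13 mm up. 6 mm steel rails at x +-33 mm, tops 33 mm up; end panels 44 mm tall. Origin: centre of underside; x away from the robot, y to its left along the row, z up; yaw a few degrees at most
- empty_rack: the light wooden seasoning rack, empty at the start: the target. Fixed, 76 mm deep (x), 332 mm long (y); board top 10 mm up. Four cork pads, 50 mm across, centred at x 0, y +120, +40, -40, -120 mm, tops 13 mm up. 6 mm steel rails at x +-33 mm, tops 33 mm up; end panels 44 mm tall. Origin: centre of underside; x away from the robot, y to its left along the row, z up; yaw a few degrees at most

How it is judged:
By the outcome, as a careful person would: the job done as asked, in the order asked, and still so for the second after the job is handed in, with the robot touching nothing.
It also fails if it takes over 80 s, if anything falls off the work surface, if the arm or the gripper's body presses on something with over 40 N, if the wrist force passes 120 N, or if a joint passes its speed limit or range.

ROBOT

A 6-joint arm with a two-finger parallel gripper is mounted at the origin on a cart in front of the work surface, level with it; the furniture and walls round the work are solid. World frame = base frame: x ahead of the robot, y to its left, z up, the work surface at z = 0. Lengths are in m, angles in rad, forces in N, time in s.
With the tool pointing down it reaches from about 0.375 to 0.975 m from the base axis. Payload 3.8 kg.
Tool frame: the origin (TCP) lies midway between the tips of the shut fingers; the grasp point (between the pads) lies 19 mm behind it; z points along the fingers, y is the line along which they close (so a half turn about z gives the same grasp; the last joint's range is limited). The gripper opens to 85 mm and grips with 20 to 120 N. Pads are 22 mm wide; open, the fingers measure 114 mm over their backs; the gripper's body (76 mm by 85 mm) begins 54 mm behind the grasp point. The pads swing forward as they close: fully open they stand 13 mm farther back than shut.
Start: joints at [1.227, 0.264, 1.604, -0, 1.274, -0.037], TCP at [0.204, 0.643, 0.21] pointing down, gripper open.
Joint ranges: [-2.63, 2.63], [-0.94, 2.18], [0.31, 2.57], [-1.31, 4.45], [0, 2.66], [-2.55, 2.55]. Speed limits (rad/s): [2.57, 2.57, 3.14, 3.14, 3.14, 3.14].

INTERFACE

Orientations are given as a rotation vector (axis times angle).
In Python, from workcell import sensors, viewer, job gives the robot as it stands.
- The arm moves only by the shell command python3 -m inch 'ROWS' [FORCE]. ROWS is JSON, one flat list of numbers, 7 for each row, row after row: the shift along the tool's x, y, z in mm, then the turn, a rotation vector about the tool's x, y, z in degrees, then the finger opening in mm, from 0 to 85.4. A call has exactly 8 rows; each row shifts and turns the commanded pose from where the row before left it, along the tool's axes as they then stand; what a row does not reach is not made up. A row lasts 1/10 s, in which the tool goes at most 50 mm and 8.59 degrees, less where a joint would pass 70% of its speed; a pose out of reach is approached as far as the arm can. A call is refused whole if a number of a shift passes 50 or a number of a turn 8.59, either way. A call with a gripper value outside its range is refused whole. The fingers move at their own pace and stop on an object; FORCE is the grip in N (left out, the last holds). Time passes only in rows, so rows that do not move let the fingers close, or fill a call up. It gives the time, the measured TCP pose, the force, the opening and the grip force at its end, in the units of the state.
- sensors.read_state(): the state, without advancing time (a new reading comes with each control period).
- viewer.read_camera(name): name is "side" or "top"; returns the picture (384x512x3 uint8, red, green, blue); there is no depth.
- viewer.camera_params(name): a dict with "K" (3x3 intrinsics, pixels), "k1" (the pictures are not rectified: a ray, as slopes to the right and down, at radius r is drawn at 1 + k1 r^2 times it, then the intrinsics apply), "world_to_cam" (4x4, takes a point from world to camera coordinates). Camera axes: x right, y down, z forward; pixel columns grow to the right and rows downward; lengths in m; the calibration is good to about 2 mm. A picture is of the moment at which its call begins. camera_params takes no time and is no camera call.
- job.finish_job(): hands the job in; it is judged then, once.
The state is a dict: "time": time; "q": joint angles; "joint_vel": joint speeds; "joint_torque": joint torques, N m; "tool_pos": TCP position; "tcp_rot": TCP orientation; "wrist_force": force on the tool from outside, world axes, zero at the start; "torque": the same for the moment, N m; "width": opening from 0.0 (shut) to 1.0 (fully open); "grip_force": force on a finger pad.
Only numpy, scipy, OpenCV 4.12 (cv2) and the standard library are available. Lean on these libraries where they do the work, as an engineer would, in place of code of your own. Each camera call takes 0.05 s, during which the arm holds its last target. There are 200 camera calls.

## Working session

There is one attempt and no reset: what is moved stays moved. The work goes in short steps, Python scripts to look and compute and a shell command to move; the robot and the scene stay as the last step left them, time stands still between calls to the robot, and variables do not carry over. Pictures are saved under pics/ and viewed, at most 14 in all, crops included, and the job is handed in when it is done.

```bash
mkdir -p pics; ls; python3 - <<'E'
from workcell import sensors, viewer
import cv2
print(sensors.read_state())
for n in ("top","side"):
    cv2.imwrite(f"pics/{n}0.png",viewer.read_camera(n)[:,:,::-1]); p=viewer.camera_params(n); print(p)
E
```

```text
pics
{'time': 0.0, 'q': array([ 1.22708850e+00,  2.64754419e-01,  1.60539654e+00, -1.18228738e-05,
        1.27369171e+00, -3.68595017e-02]), 'joint_vel': array([ 0.00077211, -0.00246479,  0.00094407, -0.00054247,  0.0001017 ,
       -0.0004219 ]), 'joint_torque': array([-1.15246443e-03, -5.15097606e+01, -3.67322409e+01, -8.06748153e-05,
        1.24601190e-02,  2.49008178e-05]), 'tool_pos': array([0.20360179, 0.64273564, 0.20884905]), 'tcp_rot': array([-0.48003847, -3.10427953,  0.00347342]), 'wrist_force': array([ 0.10795167, -0.19802667,  0.39227016]), 'torque': array([-0.01517758,  0.01042214, -0.03597332]), 'grip_force': 0.0, 'width': 1.0037327280112496}
{'K': array([[496.72181522,   0.        , 258.23763278],
       [  0.        , 496.72181522, 191.06804263],
       [  0.        ,   0.        ,   1.        ]]), 'k1': -0.004834339028231328, 'world_to_cam': array([[-0.02634568, -0.9995925 ,  0.01098808,  0.04257904],
       [-0.98305665,  0.02391212, -0.18173559,  0.47428505],
       [ 0.18139879, -0.01558985, -0.98328604,  0.81206876],
       [ 0.        ,  0.        ,  0.        ,  1.        ]])}
{'K': array([[429.57367974,   0.        , 265.84036344],
       [  0.        , 429.57367974, 187.4804939 ],
       [  0.        ,   0.        ,   1.        ]]), 'k1': -0.1318545447279569, 'world_to_cam': array([[-0.98083607, -0.19464995, -0.00848574,  0.4862025 ],
       [-0.10837819,  0.58127238, -0.80645929,  0.07478347],
       [ 0.16190978, -0.79008469, -0.59122873,  0.82149665],
       [ 0.        ,  0.        ,  0.        ,  1.        ]])}
```

View pics/top0.png

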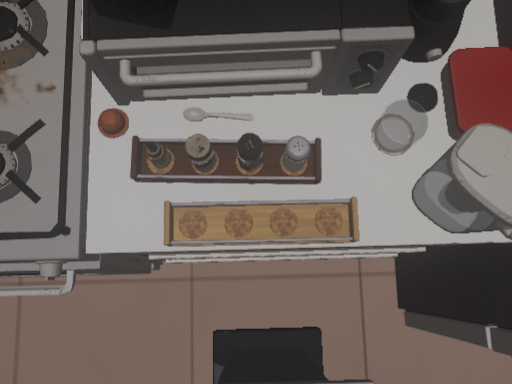

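View pics/side0.png

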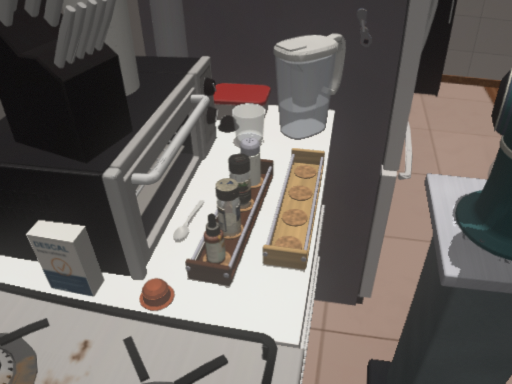

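The top view shows the dark rack, left to right: dropper (155,150), brown cap (198,147), black cap (250,147) and shaker (297,147). The light rack's pads are at about (193,223), (239,223), (284,222) and (329,221). The oven handle is behind the dark rack.

```bash
cat > h.py <<'E'
import numpy as np, cv2
from workcell import sensors, viewer
def ray(n,uv):
    p=viewer.camera_params(n);K=p["K"];T=p["world_to_cam"]
    d=np.array([(uv[0]-K[0,2])/K[0,0],(uv[1]-K[1,2])/K[1,1]])
    s=d.copy()
    for _ in range(10): s=d/(1+p["k1"]*(s@s))
    R=T[:3,:3]; return -R.T@T[:3,3], R.T@np.array([s[0],s[1],1.])
def onz(n,uv,z):
    c,d=ray(n,uv); return c+d*(z-c[2])/d[2]
def onx(n,uv,x):
    c,d=ray(n,uv); return c+d*(x-c[0])/d[0]
def tri(u1,u2):
    A=[];b=[]
    for n,u in (("top",u1),("side",u2)):
        c,d=ray(n,u);d=d/np.linalg.norm(d);P=np.eye(3)-np.outer(d,d);A.append(P);b.append(P@c)
    return np.linalg.lstsq(np.vstack(A),np.hstack(b),rcond=None)[0]
def proj(n,P):
    p=viewer.camera_params(n);q=p["world_to_cam"]@np.append(P,1);s=q[:2]/q[2];s=s*(1+p["k1"]*(s@s))
    return p["K"][:2,:2]@s+p["K"][:2,2]
E
python3 - <<'E'
from h import *
im=cv2.imread("pics/top0.png")
hsv=cv2.cvtColor(im,cv2.COLOR_BGR2HSV)
for c in ((193,223),(239,223),(284,222),(329,221)): print(c,hsv[c[1],c[0]],hsv[c[1],c[0]+20],onz("top",c,.013).round(4))
for c in ((160,162),(205,162),(250,163),(294,163)): print(c,onz("top",c,.013).round(4))
for c in ((125,75),(315,70)): print("handle?",onz("top",c,.2).round(3))
cv2.imwrite("pics/topc.png",cv2.resize(im[120:255,115:375],None,fx=3,fy=3,interpolation=cv2.INTER_CUBIC))
s=cv2.imread("pics/side0.png");cv2.imwrite("pics/sidec.png",cv2.resize(s[60:300,130:340],None,fx=2.5,fy=2.5,interpolation=cv2.INTER_CUBIC))
E
```

```text
(193, 223) [ 14 104 135] [ 16 105 151] [0.4264 0.1464 0.013 ]
(239, 223) [ 14 108 134] [ 17 108 144] [0.4244 0.0655 0.013 ]
(284, 222) [ 13 110 134] [ 17 107 136] [ 0.4242 -0.0139  0.013 ]
(329, 221) [ 14 108 134] [16 70 80] [ 0.424  -0.0935  0.013 ]
(160, 162) [0.5383 0.2054 0.013 ]
(205, 162) [0.5363 0.1245 0.013 ]
(250, 163) [0.5326 0.0436 0.013 ]
(294, 163) [ 0.5307 -0.0358  0.013 ]
handle? [0.623 0.223 0.2  ]
handle? [ 0.625 -0.055  0.2  ]
```

View pics/topc.png

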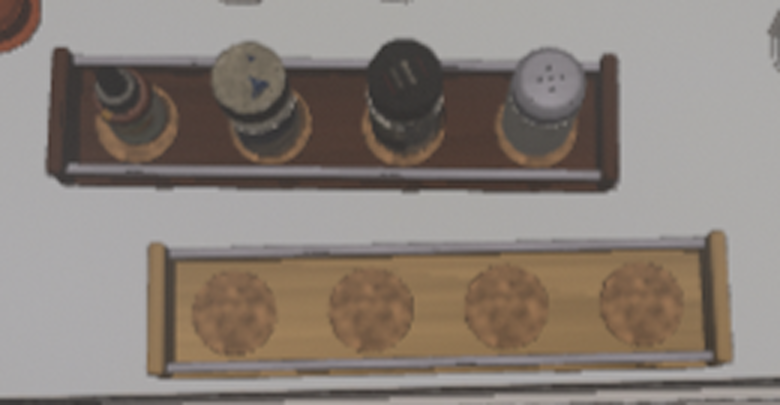

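View pics/sidec.png

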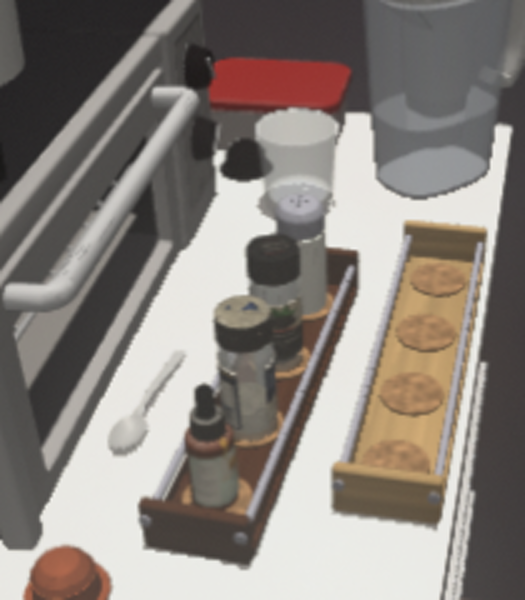

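The crops resolve the cap tops in topc: brown (249,76), black (405,74), shaker (546,76), dropper bulb (110,78). The light pads are at (234,312) … (641,304). The handle bar's near corner is at (30,295) in sidec.

```bash
python3 - <<'E'
from h import *
t=lambda x,y:(115+(x+.5)/3-.5,120+(y+.5)/3-.5)
s=lambda x,y:(130+x/2.5-.3,60+y/2.5-.3)
for c in ((234,312),(371,310),(506,307),(641,304)): print("Lpad",onz("top",t(*c),.013).round(4))
for n,c,z in (("drop",(110,78),.115),("brown",(249,76),.118),("black",(405,74),.118),("salt",(547,76),.112)): print(n,onz("top",t(*c),z).round(4))
for n,c,d,z in (("brown",(249,76),(246,316),.118),("black",(405,74),(273,250),.118),("drop",(110,78),(205,392),.115),("salt",(547,76),(299,200),.112)): print(n,tri(t(*c),s(*d)).round(4))
for n,c in (("dpadnearedge",(136,162)),("",(270,160)),("",(403,163)),("",(536,165))): print(n,onz("top",t(*c),.013).round(4))
# rails of dark rack, ends
for c in ((68,167),(600,175),(72,60),(600,66)): print("Drail",onz("top",t(*c),.030).round(4))
for c in ((168,367),(712,355),(168,253),(705,243)): print("Lrail",onz("top",t(*c),.030).round(4))
print("handle",tri((125,72),s(30,297)).round(3),tri((315,66),s(182,98)).round(3))
E
```

```text
Lpad [0.4253 0.147  0.013 ]
Lpad [0.4244 0.0666 0.013 ]
Lpad [ 0.4242 -0.0127  0.013 ]
Lpad [ 0.424  -0.0924  0.013 ]
drop [0.5399 0.2006 0.115 ]
brown [0.5384 0.1263 0.118 ]
black [0.5376 0.0434 0.118 ]
salt [ 0.5364 -0.0328  0.112 ]
brown [0.5376 0.1264 0.1151]
black [0.5378 0.0434 0.1165]
drop [0.5425 0.2022 0.1077]
salt [ 0.535  -0.0323  0.117 ]
dpadnearedge [0.5168 0.2052 0.013 ]
 [0.5161 0.1253 0.013 ]
 [0.5123 0.0458 0.013 ]
 [ 0.5092 -0.0337  0.013 ]
Drail [0.5109 0.2417 0.03  ]
Drail [ 0.4986 -0.0696  0.03  ]
Drail [0.5758 0.2405 0.03  ]
Drail [ 0.5648 -0.0727  0.03  ]
Lrail [0.3926 0.1827 0.03  ]
Lrail [ 0.3915 -0.129   0.03  ]
Lrail [0.4585 0.1831 0.03  ]
Lrail [ 0.4567 -0.1289  0.03  ]
handle [0.636 0.227 0.187] [ 0.636 -0.057  0.188]
```

```bash
python3 -m inch '[0,0,0,0,0,8.5,85, 0,0,0,0,0,8.5,85, 0,0,0,0,0,8.5,85, 0,0,0,0,0,8.5,85, 0,0,0,0,0,8.5,85, 0,0,0,0,0,8.5,85, 0,0,0,0,0,8.5,85, 0,0,0,0,0,8.5,85]' 60
cat > to.py <<'E'
import sys,numpy as np
from workcell import sensors
from scipy.spatial.transform import Rotation as Ro
s=sensors.read_state();R=Ro.from_rotvec(s["tcp_rot"]).as_matrix()
np.set_printoptions(precision=1,suppress=True)
print("pos",s["tool_pos"]*1e3,"toolyaw",np.degrees(np.arctan2(R[1,1],R[0,1])),"tilt",R[:2,2]*1e3,"w",s["width"]*85.4,"F",s["wrist_force"],"grip",s["grip_force"],"t",s["time"],"q",np.degrees(s["q"]))
if len(sys.argv)>3: print("tool shift mm",R.T@(np.array(sys.argv[1:4],float)-s["tool_pos"]*1e3))
E
python3 to.py 540 204 200
```

```text
time: 0.9
tool_pos: [0.2037, 0.643, 0.2094]
tcp_rot: [2.141, 2.299, -0.002]
wrist_force: [-0.0, -0.7, 0.2]
width: 0.995
grip_force: 0.0
pos [203.7 643.  209.4] toolyaw 4.070724518097812 tilt [-0.5 -1.3] w 84.97720335535577 F [-0.  -0.7  0.2] grip 0.0 t 0.9 q [70.3 15.1 92.  -0.  73.  66.2]
tool shift mm [-461.8  304.3    9.8]
```

```bash
python3 -m inch '[0,0,0,0,0,4.1,85, -36,28,0,0,0,0,85, -36,28,0,0,0,0,85, -36,28,0,0,0,0,85, -36,28,0,0,0,0,85, -36,28,0,0,0,0,85, -36,28,0,0,0,0,85, -36,28,0,0,0,0,85]' >/dev/null; python3 -m inch '[-31,24,0,0,0,0,85, -31,24,0,0,0,0,85, -31,24,0,0,0,0,85, -31,24,0,0,0,0,85, -31,24,0,0,0,0,85, -31,20,0,0,0,0,85, 0,0,0,0,0,0,85, 0,0,0,0,0,0,85]' >/dev/null;
python3 to.py 541 203.5 47; python3 - <<'E'
from h import *
cv2.imwrite("pics/a.png",np.hstack([viewer.read_camera("top")[60:260,90:390],viewer.read_camera("side")[90:290,100:400]])[:,:,::-1])
E
```

```text
pos [542.2 206.6 209.6] toolyaw 0.19467679397259163 tilt [-1.4  0.1] w 84.93381218142947 F [ 0.7  1.  -0.2] grip 0.0 t 2.5 q [ 18.4   5.  103.8   0.   71.3  18.2]
tool shift mm [ -3.1  -1.  162.6]
```

View pics/a.png

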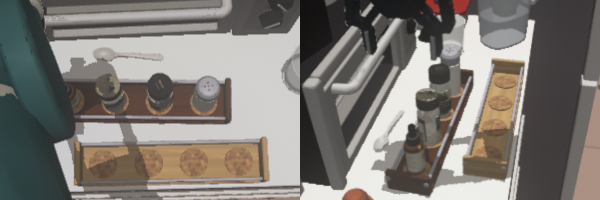

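The gripper hangs above the dropper bottle, clear of the oven handle. The arm hides the dropper in the top view, but the fingers have ample clearance.

```bash
python3 -m inch '[-3,-1,22.5,0,0,0,85, 0,0,28,0,0,0,85, 0,0,28,0,0,0,85, 0,0,28,0,0,0,85, 0,0,28,0,0,0,85, 0,0,20,0,0,0,85, 0,0,8,0,0,0,85, 0,0,0,0,0,0,85]' >/dev/null;
python3 to.py 541 203.5 47; python3 - <<'E'
from h import *
cv2.imwrite("pics/b.png",cv2.resize(viewer.read_camera("side")[100:290,180:330],None,fx=3,fy=3)[:,:,::-1])
E
```

```text
pos [539.5 205.   46.3] toolyaw 0.41314287665931837 tilt [-3.  -0.9] w 85.11424569027523 F [0.  0.  0.3] grip 0.0 t 3.4 q [ 18.3  13.6 112.4   0.   54.1  17.9]
tool shift mm [-1.5  1.5 -0.7]
```

View pics/b.png

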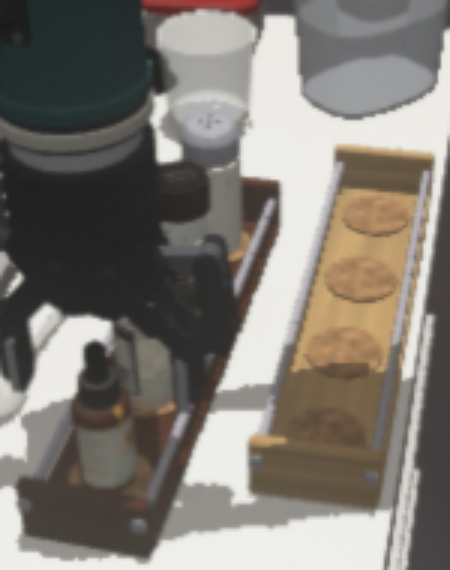

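```bash
python3 - <<'E'
from h import *
f=lambda P:((proj("side",P)-[180,100]+.5)*3).round(0)
s=sensors.read_state();p=s["tool_pos"]
print("tcp",f(p),"tips",f(p+[.043,0,.013]),f(p+[-.043,0,.013]))
for n,P in (("foot",(.541,.2045,.013)),("drop55",(.541,.2045,.069)),("bulbtop",(.541,.2045,.115)),("bulb y.24",(.541,.24,.115))): print(n,f(np.array(P)))
E
```

```text
tcp [108. 437.] tips [ 33. 410.] [182. 430.]
foot [113. 480.]
drop55 [105. 408.]
bulbtop [ 98. 344.]
bulb y.24 [ 77. 388.]
```

The bulb top is at (95,345) and the right fingertip at (182,430), both matching my projections. The fingers straddle the bottle, so I close on it.

```bash
python3 -m inch '[-1,1.5,0,0,0,0,60, 0,0,0,0,0,0,45, 0,0,0,0,0,0,36, 0,0,0,0,0,0,25, 0,0,0,0,0,0,20, 0,0,0,0,0,0,20, 0,0,0,0,0,0,20, 0,0,0,0,0,0,20]' 40 >/dev/null;
python3 to.py; python3 - <<'E'
from h import *
cv2.imwrite("pics/c.png",cv2.resize(viewer.read_camera("side")[100:290,180:330],None,fx=3,fy=3)[:,:,::-1])
E
```

```text
pos [543.7 203.6  48.5] toolyaw 0.3190128219628573 tilt [1.7 0.5] w 27.01196810338008 F [ 0.7 -0.3  5.6] grip 35.99631665987545 t 4.25 q [ 18.1  13.6 112.1  -0.   54.1  17.8]
```

View pics/c.png

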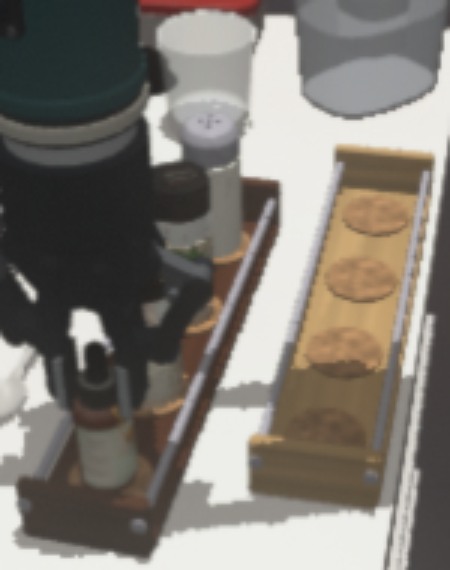

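The pads close at about the shoulder line (bar bottoms at y≈405, shoulder at ~408). The 27 mm opening and 5.6 N upward force agree with that. I open, go 14 mm lower and regrip on the body.

```bash
python3 -m inch '[0,0,0,0,0,0,60, 0,0,0,0,0,0,60, 0,0,0,0,0,0,60, 0,0,0,0,0,0,60, 0,0,5,0,0,0,60, 0,0,5,0,0,0,60, 0,0,4,0,0,0,60, 0,0,0,0,0,0,60]' 40 >/dev/null;
python3 to.py;python3 -m inch '[0,0,0,0,0,0,45, 0,0,0,0,0,0,36, 0,0,0,0,0,0,30, 0,0,0,0,0,0,25, 0,0,0,0,0,0,25, 0,0,0,0,0,0,25, 0,0,0,0,0,0,25, 0,0,0,0,0,0,25]' 40 >/dev/null;
python3 to.py; python3 - <<'E'
from h import *
cv2.imwrite("pics/d.png",cv2.resize(viewer.read_camera("side")[160:290,180:280],None,fx=4,fy=4)[:,:,::-1])
E
```

```text
pos [541.9 203.1  32.5] toolyaw 0.3206247201583301 tilt [-2.1 -0.7] w 59.89615497353562 F [-0.2  0.6  0.5] grip 0.0 t 5.1 q [ 18.1  14.8 112.7  -0.   52.6  17.8]
pos [543.3 203.5  34.1] toolyaw 0.32599214933246756 tilt [0.8 0.2] w 30.697202743711607 F [-0.1  0.3  3.5] grip 39.67728861607611 t 5.9 q [ 18.1  14.7 112.6  -0.   52.7  17.8]
```

View pics/d.png

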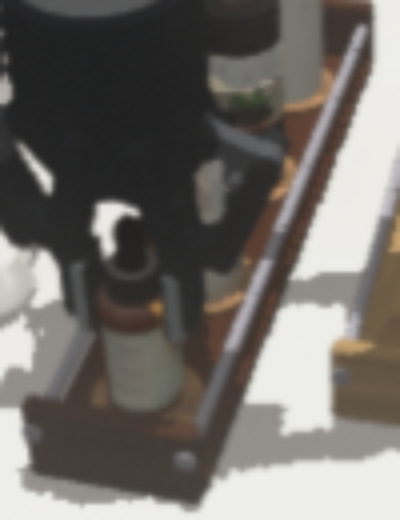

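```bash
python3 -m inch '[0,0,-4,0,0,0,25, 0,0,-8,0,0,0,25, 0,0,-15,0,0,0,25, 0,0,-20,0,0,0,25, 0,0,-25,0,0,0,25, 0,0,-25,0,0,0,25, 0,0,-13,0,0,0,25, 0,0,0,0,0,0,25]' 40 >/dev/null;
python3 to.py 424 -92.5 144; python3 - <<'E'
from h import *
cv2.imwrite("pics/e.png",cv2.resize(viewer.read_camera("side")[90:290,170:290],None,fx=3,fy=3)[:,:,::-1])
E
```

```text
pos [544.9 204.1 147.1] toolyaw 0.3215230776246655 tilt [5.6 1.9] w 31.316817561700677 F [ 0.5  1.  -0.4] grip 39.71424581017345 t 6.75 q [ 18.1   7.6 107.7   0.   64.3  17.8]
tool shift mm [-295.9 -122.6    1.9]
```

View pics/e.png

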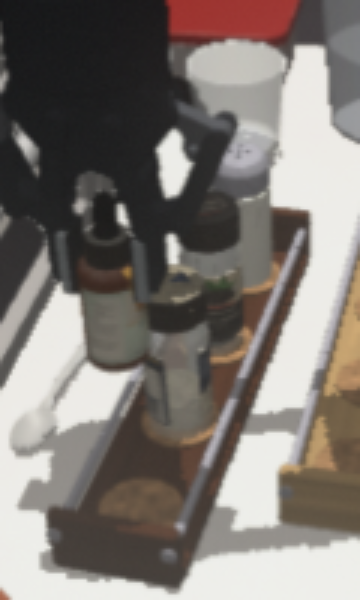

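The bottle is held upright with its foot clear and its pad empty. I carry it across.

```bash
python3 -m inch '[0,-15,0,0,0,0,25, 0,-28,0,0,0,0,25, 0,-30,0,0,0,0,25, -10,-28,0,0,0,0,25, -20,-15,0,0,0,0,25, -30,-5,0,0,0,0,25, -36,0,0,0,0,0,25, -40,0,0,0,0,0,25]' 40 >/dev/null;
python3 -m inch '[-40,0,0,0,0,0,25, -40,0,0,0,0,0,25, -36,0,0,0,0,0,25, -25,0,0,0,0,0,25, -13,0,0,0,0,0,25, -5,0,0,0,0,0,25, 0,0,0,0,0,0,25, 0,0,0,0,0,0,25]' 40 >/dev/null;
python3 to.py 424 -92.5 36; python3 - <<'E'
from h import *
cv2.imwrite("pics/f.png",np.hstack([viewer.read_camera("top")[100:270,170:370],viewer.read_camera("side")[50:220,200:400]])[:,:,::-1])
E
```

```text
pos [423.1 -91.3 143.2] toolyaw 0.3603998209889925 tilt [-0.9  0.8] w 30.889173581848198 F [ 0.3  0.7 -1.2] grip 39.788841374684125 t 8.4 q [-15.5  -8.7 124.3   0.   64.5 -15.9]
tool shift mm [ -1.3   1.  107.2]
```

View pics/f.png

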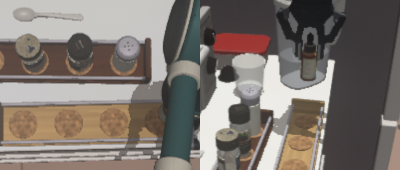

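The bottle hangs upright over the rightmost light pad, with the far pads hidden under the arm. I lower it.

```bash
python3 -m inch '[-1,1,10,0,0,0,25, 0,0,22,0,0,0,25, 0,0,26,0,0,0,25, 0,0,24,0,0,0,25, 0,0,14,0,0,0,25, 0,0,7,0,0,0,25, 0,0,2,0,0,0,25, 0,0,0,0,0,0,25]' 40 >/dev/null;
python3 to.py 424 -92.5 34; python3 - <<'E'
from h import *
cv2.imwrite("pics/g.png",cv2.resize(viewer.read_camera("side")[70:200,250:350],None,fx=4,fy=4)[:,:,::-1])
E
```

```text
pos [424.7 -93.2  38.8] toolyaw 0.34217558862940806 tilt [ 0.1 -0. ] w 30.998985869242933 F [ 0.5 -0.2 -1.1] grip 39.787033488973975 t 9.3 q [-15.7  -0.7 129.5   0.   51.2 -16. ]
tool shift mm [ 0.7 -0.7  4.8]
```

View pics/g.png

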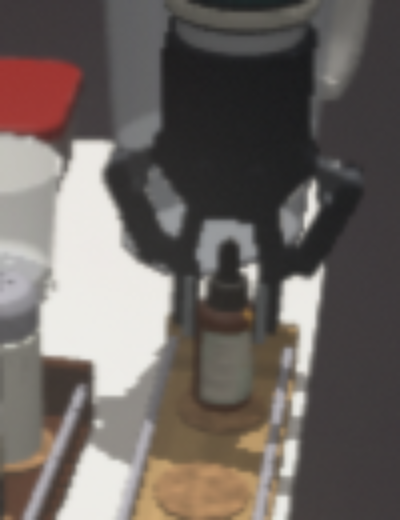

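The bottle is centred over its pad (foot about (220,402), pad centre about (222,410)), a few millimetres up.

```bash
python3 -m inch '[0,0,2,0,0,0,25, 0,0,1,0,0,0,25, 0,0,1,0,0,0,25, 0,0,0,0,0,0,25, 0,0,0,0,0,0,25, 0,0,0,0,0,0,25, 0,0,0,0,0,0,25, 0,0,0,0,0,0,25]' 40 >/dev/null;
python3 to.py
```

```text
pos [424.5 -93.3  34.7] toolyaw 0.3246704094991058 tilt [ 0.1 -0. ] w 30.78146120362327 F [-0.3 -0.7  0.3] grip 39.79277991922572 t 10.15 q [-15.7  -0.3 129.7  -0.   50.6 -16. ]
```

```bash
python3 -m inch '[0,0,0,0,0,0,34, 0,0,0,0,0,0,38, 0,0,0,0,0,0,46, 0,0,0,0,0,0,60, 0,0,0,0,0,0,70, 0,0,0,0,0,0,70, 0,0,-10,0,0,0,70, 0,0,-20,0,0,0,70]' 40 >/dev/null;
python3 -m inch '[0,0,-25,0,0,0,70, 0,0,-30,0,0,0,80, 0,0,-30,0,0,0,80, 0,0,-25,0,0,0,85, 0,0,-20,0,0,0,85, 0,0,-5,0,0,0,85, 0,0,0,0,0,0,85, 0,0,0,0,0,0,85]' >/dev/null
python3 to.py 538.5 125.5 200
```

```text
pos [423.7 -93.1 198.7] toolyaw 0.321093646402267 tilt [-1.5  0.4] w 85.14237115364946 F [ 0.1 -0.9 -0.7] grip 0.0 t 11.75 q [-15.7 -11.4 120.4  -0.   71.  -16. ]
tool shift mm [218.  116.   -1.4]
```

```bash
python3 -m inch '[15,8,0,0,0,0,85, 35,18,0,0,0,0,85, 40,21,0,0,0,0,85, 40,21,0,0,0,0,85, 40,21,0,0,0,0,85, 30,17,0,0,0,0,85, 14,8,0,0,0,0,85, 4,2,0,0,0,0,85]' >/dev/null;
python3 to.py 538.5 125.5 100; python3 - <<'E'
from h import *
cv2.imwrite("pics/h.png",np.hstack([cv2.resize(viewer.read_camera("top")[150:260,250:370],None,fx=3,fy=3),cv2.resize(viewer.read_camera("side")[70:180,250:350],None,fx=3,fy=3)])[:,:,::-1])
E
```

```text
pos [538.8 126.4 197.9] toolyaw 0.4399390247583687 tilt [-3.1 -0.8] w 85.43287866239162 F [-0.2 -0.2  0.1] grip 0.0 t 12.55 q [ 10.6   2.6 107.6  -0.   70.   10.2]
tool shift mm [-0.8 -0.  97.9]
```

View pics/h.png

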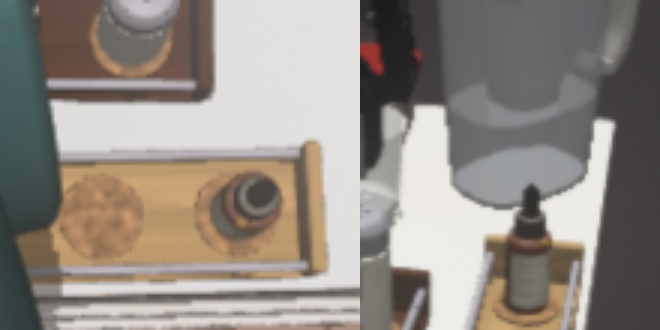

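The dropper stands upright, centred on its rightmost pad. On to the brown-capped jar.

```bash
python3 -m inch '[-1,0,20,0,0,0,85, 0,0,28,0,0,0,85, 0,0,30,0,0,0,85, 0,0,30,0,0,0,85, 0,0,26,0,0,0,85, 0,0,15,0,0,0,85, 0,0,7,0,0,0,85, 0,0,0,0,0,0,85]' >/dev/null; python3 to.py 538.5 125.5 42
python3 -m inch '[0,0,0,0,0,0,60, 0,0,0,0,0,0,50, 0,0,0,0,0,0,45, 0,0,0,0,0,0,40, 0,0,0,0,0,0,35, 0,0,0,0,0,0,32, 0,0,0,0,0,0,32, 0,0,0,0,0,0,32]' 40 >/dev/null; python3 to.py
```

```text
pos [538.6 123.5  43.2] toolyaw 0.271641310912147 tilt [-1.4 -0.4] w 84.7742653641754 F [-0.5 -0.5  0.6] grip 0.0 t 13.45 q [ 10.3  11.4 115.6  -0.   53.1  10.1]
tool shift mm [ 2.  -0.1  1.2]
pos [540.  124.6  44.9] toolyaw 0.33284782037618266 tilt [1.5 0.3] w 39.930731113128026 F [-2.3  0.1  5.8] grip 39.426499754190445 t 14.25 q [ 10.4  11.3 115.5   0.   53.1  10.1]
```

```bash
python3 -m inch '[0,0,-4,0,0,0,32, 0,0,-8,0,0,0,32, 0,0,-15,0,0,0,32, 0,0,-20,0,0,0,32, 0,0,-25,0,0,0,32, 0,0,-25,0,0,0,32, 0,0,-13,0,0,0,32, 0,0,0,0,0,0,32]' 40 >/dev/null; python3 to.py 424.4 -13.7 155
python3 -m inch '[0,-12,0,0,0,0,32, 0,-24,0,0,0,0,32, -5,-26,0,0,0,0,32, -15,-24,0,0,0,0,32, -25,-16,0,0,0,0,32, -28,-9,0,0,0,0,32, -25,-3,0,0,0,0,32, -20,0,0,0,0,0,32]' 40 >/dev/null; python3 to.py 424.4 -13.7 155
```

```text
pos [541.4 124.8 157. ] toolyaw 0.32369414491538256 tilt [5.8 1. ] w 40.05229284952089 F [-0.2  0.  -1.3] grip 40.175549760460854 t 15.05 q [ 10.4   4.3 110.2  -0.   65.1  10.1]
tool shift mm [-137.8 -117.8    1.2]
pos [422.7   4.9 151.5] toolyaw 0.32004479545618314 tilt [-4.3  0. ] w 39.93254228379237 F [ 0.8 -0.3 -1. ] grip 40.291251093149185 t 15.85 q [ -2.7 -10.3 124.7  -0.   65.8  -3. ]
tool shift mm [-18.6   1.6  -3.5]
```

```bash
python3 -m inch '[-13,1,0,0,0,0,32, -6,0,8,0,0,0,32, 0,0,20,0,0,0,32, 0,0,25,0,0,0,32, 0,0,25,0,0,0,32, 0,0,17,0,0,0,32, 0,0,8,0,0,0,32, 0,0,2,0,0,0,32]' 40 >/dev/null; python3 to.py 424.4 -13.7 45
python3 -m inch '[0,0,1,0,0,0,32, 0,0,0.5,0,0,0,32, 0,0,0,0,0,0,32, 0,0,0,0,0,0,32, 0,0,0,0,0,0,32, 0,0,0,0,0,0,32, 0,0,0,0,0,0,32, 0,0,0,0,0,0,32]' 40 >/dev/null; python3 to.py 424.4 -13.7 45
```

```text
pos [424.8 -12.8  46.6] toolyaw 0.33930429454161604 tilt [-4.4  0.5] w 39.88584203146977 F [ 0.6 -0.4  0.3] grip 40.30251927673817 t 16.65 q [ -5.1  -2.3 130.1   0.   52.5  -5.4]
tool shift mm [-0.9 -0.4  1.6]
pos [427.1 -13.3  47.2] toolyaw 0.31740875985778744 tilt [ 0.1 -0. ] w 40.39418209602302 F [ 1.2  0.2 -1. ] grip 40.3050322830677 t 17.45 q [ -5.1  -2.3 130.   -0.   52.3  -5.4]
tool shift mm [-0.4 -2.7  2.2]
```

```bash
python3 -m inch '[0,-2.5,0,0,0,0,32, 0,0,1,0,0,0,32, 0,0,1,0,0,0,32, 0,0,0,0,0,0,32, 0,0,0,0,0,0,32, 0,0,0,0,0,0,32, 0,0,0,0,0,0,32, 0,0,0,0,0,0,32]' 40 >/dev/null; python3 to.py 424.4 -13.7 45
```

```text
pos [424.6 -13.3  45.2] toolyaw 0.32171255295300244 tilt [0. 0.] w 39.751819831926746 F [-0.2 -0.1 -1.6] grip 40.33063307404518 t 18.25 q [ -5.2  -2.4 130.4   0.   52.   -5.5]
tool shift mm [-0.4 -0.2  0.2]
```

```bash
python3 -m inch '[0,0,0.5,0,0,0,32, 0,0,0.5,0,0,0,32, 0,0,0,0,0,0,32, 0,0,0,0,0,0,32, 0,0,0,0,0,0,41, 0,0,0,0,0,0,45, 0,0,0,0,0,0,52, 0,0,0,0,0,0,60]' 40 >/dev/null; python3 to.py
python3 -m inch '[0,0,0,0,0,0,70, 0,0,-5,0,0,0,75, 0,0,-20,0,0,0,80, 0,0,-35,0,0,0,85, 0,0,-40,0,0,0,85, 0,0,-35,0,0,0,85, 0,0,-15,0,0,0,85, 0,0,-3,0,0,0,85]' >/dev/null; python3 to.py 537 44.5 200
```

```text
pos [424.6 -13.3  44.1] toolyaw 0.31993802076483563 tilt [0.1 0. ] w 60.120915981023906 F [-0.2  0.5 -0.6] grip 0.0 t 19.05 q [ -5.2  -2.3 130.4   0.   51.9  -5.5]
pos [426.6 -13.5 200.5] toolyaw 0.3216530157846914 tilt [ 6.  -0.6] w 84.8219884162623 F [ 0.1 -0.2  0.1] grip 0.0 t 19.85 q [ -5.2 -12.7 121.3  -0.   71.   -5.5]
tool shift mm [ 57.4 110.7   1.1]
```

Next: the black-capped jar at (537, 44.5), taking care not to swing over the placed ones.

```bash
python3 -m inch '[6,10,0,0,0,0,85, 12,22,0,0,0,0,85, 14,26,0,0,0,0,85, 13,26,0,0,0,0,85, 9,18,0,0,0,0,85, 3,9,0,0,0,0,85, 0,1,0,0,0,0,85, 0,0,0,0,0,0,85]' >/dev/null; python3 to.py 537 44.5 42
python3 -m inch '[0,0,20,0,0,0,85, 0,0,28,0,0,0,85, 0,0,30,0,0,0,85, 0,0,30,0,0,0,85, 0,0,26,0,0,0,85, 0,0,14,0,0,0,85, 0,0,5,0,0,0,85, 0,0,0,0,0,0,85]' >/dev/null; python3 to.py 537 44.5 42
```

```text
pos [535.2  44.2 195.9] toolyaw 0.3249653642584406 tilt [-2.8 -0.3] w 84.97900058961456 F [-0.4 -0.6  0.3] grip 0.0 t 20.65 q [  2.1   0.8 109.6  -0.   69.7   1.7]
tool shift mm [  0.3   2.2 153.9]
pos [535.8  44.1  44.1] toolyaw 0.30627061426848473 tilt [-0.6 -0.1] w 84.97221740187503 F [-0.8 -0.4 -0.5] grip 0.0 t 21.45 q [  2.1   9.8 117.4  -0.   52.8   1.7]
tool shift mm [0.4 1.2 2.1]
```

```bash
python3 -m inch '[0,1,1,0,0,0,60, 0,0,0,0,0,0,50, 0,0,0,0,0,0,45, 0,0,0,0,0,0,40, 0,0,0,0,0,0,35, 0,0,0,0,0,0,32, 0,0,0,0,0,0,32, 0,0,0,0,0,0,32]' 40 >/dev/null; python3 to.py
python3 -m inch '[0,0,-4,0,0,0,32, 0,0,-8,0,0,0,32, 0,0,-15,0,0,0,32, 0,0,-20,0,0,0,32, 0,0,-25,0,0,0,32, 0,0,-25,0,0,0,32, 0,0,-13,0,0,0,32, 0,0,0,0,0,0,32]' 40 >/dev/null; python3 to.py 424.7 66.5 153
```

```text
pos [538.2  44.4  44.3] toolyaw 0.32600046003969496 tilt [1.8 0.1] w 40.0605339401491 F [-1.5  0.1  5.7] grip 40.06621920503676 t 22.25 q [  2.1   9.9 117.2  -0.   52.8   1.7]
pos [539.3  44.4 156.4] toolyaw 0.32442465225354683 tilt [5.8 0.2] w 39.91776796733871 F [ 0.2  0.8 -0.8] grip 40.417670058086514 t 23.05 q [  2.1   2.8 111.9   0.   65.    1.7]
tool shift mm [  22.7 -114.5    2.7]
```

```bash
python3 -m inch '[1,-10,0,0,0,0,32, 3,-20,0,0,0,0,32, 4,-25,0,0,0,0,32, 5,-25,0,0,0,0,32, 5,-18,0,0,0,0,32, 3,-11,0,0,0,0,32, 1,-4,0,0,0,0,32, 0,0,0,0,0,0,32]' 40 >/dev/null; python3 to.py 424.7 66.5 45
python3 -m inch '[0,0,8,0,0,0,32, 0,0,20,0,0,0,32, 0,0,25,0,0,0,32, 0,0,25,0,0,0,32, 0,0,16,0,0,0,32, 0,0,8,0,0,0,32, 0,0,2,0,0,0,32, 0,0,0,0,0,0,32]' 40 >/dev/null; python3 to.py 424.7 66.5 44
```

```text
pos [423.5  65.8 152.6] toolyaw 0.3481237758014962 tilt [-0.6 -0.1] w 39.67249327897657 F [ 0.  -1.3 -1.3] grip 40.53699508309364 t 23.85 q [  5.5  -9.8 124.2  -0.   65.7   5.2]
tool shift mm [  0.8   1.3 107.6]
pos [424.6  65.6  49.2] toolyaw 0.31232138616740995 tilt [ 0.1 -0. ] w 40.00031445933323 F [ 0.5  0.3 -1.2] grip 40.516163455322385 t 24.65 q [  5.5  -2.2 129.7  -0.   52.5   5.2]
tool shift mm [0.9 0.1 5.2]
```

```bash
python3 -m inch '[1,0,2,0,0,0,32, 0,0,1.5,0,0,0,32, 0,0,1,0,0,0,32, 0,0,0.5,0,0,0,32, 0,0,0,0,0,0,32, 0,0,0,0,0,0,32, 0,0,0,0,0,0,32, 0,0,0,0,0,0,32]' 40 >/dev/null; python3 to.py 424.7 66.5 44
```

```text
pos [424.3  66.7  44.4] toolyaw 0.3204250586056707 tilt [0.3 0.1] w 40.044125290406406 F [-0.2 -0.1  0. ] grip 40.61550342477858 t 25.45 q [  5.6  -1.8 129.9   0.   51.9   5.3]
tool shift mm [-0.2  0.4  0.4]
```

Position and height match the grasp, and the weight is off the gripper. I release and go to the shaker at (534.5, -34).

```bash
python3 -m inch '[0,0,0.3,0,0,0,32, 0,0,0,0,0,0,41, 0,0,0,0,0,0,45, 0,0,0,0,0,0,52, 0,0,0,0,0,0,60, 0,0,0,0,0,0,70, 0,0,0,0,0,0,75, 0,0,-5,0,0,0,80]' 40 >/dev/null
python3 -m inch '[0,0,-20,0,0,0,85, 0,0,-35,0,0,0,85, 0,0,-40,0,0,0,85, 0,0,-35,0,0,0,85, 0,0,-15,0,0,0,85, 0,0,-3,0,0,0,85, 0,0,0,0,0,0,85, 0,0,0,0,0,0,85]' >/dev/null; python3 to.py 534.5 -34 195
python3 -m inch '[-10,10,0,0,0,0,85, -20,20,0,0,0,0,85, -22,25,0,0,0,0,85, -22,26,0,0,0,0,85, -16,18,0,0,0,0,85, -8,9,0,0,0,0,85, -3,2,0,0,0,0,85, 0,0,0,0,0,0,85]' >/dev/null; python3 to.py 534.5 -34 40
```

```text
pos [423.   66.6 195.4] toolyaw 0.3206469427203869 tilt [-2.5 -0.2] w 85.31097222512021 F [-1.   0.5 -1.1] grip 0.0 t 27.05 q [  5.6 -11.9 121.2   0.   70.8   5.3]
tool shift mm [-101.2  110.9    0.2]
pos [534.  -33.8 195.9] toolyaw 0.29009396575753293 tilt [-2.1  0.4] w 84.98368679483359 F [ 0.1 -0.   0.4] grip 0.0 t 27.85 q [ -6.3   0.6 109.9   0.   69.7  -6.6]
tool shift mm [ -0.2   0.8 155.9]
```

```bash
python3 -m inch '[0,0,20,0,0,0,85, 0,0,28,0,0,0,85, 0,0,30,0,0,0,85, 0,0,30,0,0,0,85, 0,0,27,0,0,0,85, 0,0,15,0,0,0,85, 0,0,5,0,0,0,85, 0,0,0,0,0,0,85]' >/dev/null; python3 to.py 534.5 -34 40
python3 -m inch '[0,1,1,0,0,0,60, 0,0,0,0,0,0,50, 0,0,0,0,0,0,45, 0,0,0,0,0,0,40, 0,0,0,0,0,0,35, 0,0,0,0,0,0,32, 0,0,0,0,0,0,32, 0,0,0,0,0,0,32]' 45 >/dev/null; python3 to.py
python3 -m inch '[0,0,-4,0,0,0,32, 0,0,-8,0,0,0,32, 0,0,-15,0,0,0,32, 0,0,-20,0,0,0,32, 0,0,-25,0,0,0,32, 0,0,-25,0,0,0,32, 0,0,-13,0,0,0,32, 0,0,0,0,0,0,32]' 45 >/dev/null; python3 to.py 425.2 147 150
```

```text
pos [534.2 -33.3  41.8] toolyaw 0.35276723913776487 tilt [-0.8  0.1] w 85.2770879210822 F [-0.3 -0.3 -0.2] grip 0.0 t 28.65 q [ -6.2   9.7 117.8   0.   52.5  -6.6]
tool shift mm [-0.7  0.2  1.8]
pos [536.3 -33.8  42.2] toolyaw 0.3147236729824062 tilt [ 1.3 -0.2] w 40.53754017176306 F [-1.6  0.4  5.6] grip 44.49210899161699 t 29.45 q [ -6.3   9.8 117.6  -0.   52.5  -6.6]
pos [537.8 -33.9 154.1] toolyaw 0.32212162637891084 tilt [ 5.8 -0.6] w 40.708119938381394 F [ 0.6 -0.2 -0.8] grip 45.59277365471644 t 30.25 q [ -6.3   2.6 112.3   0.   64.7  -6.6]
tool shift mm [ 181.5 -111.6    3.4]
```

```bash
python3 -m inch '[12,0,0,0,0,0,32, 25,0,0,0,0,0,32, 30,0,0,0,0,0,32, 32,0,0,0,0,0,32, 32,0,0,0,0,0,32, 27,0,0,0,0,0,32, 16,0,0,0,0,0,32, 7,0,0,0,0,0,32]' 45 >/dev/null; python3 to.py 425.2 147 150
python3 -m inch '[0,-10,0,0,0,0,32, 0,-20,0,0,0,0,32, 0,-24,0,0,0,0,32, 0,-24,0,0,0,0,32, 0,-18,0,0,0,0,32, 0,-10,0,0,0,0,32, 0,-4,0,0,0,0,32, 0,0,0,0,0,0,32]' 45 >/dev/null; python3 to.py 425.2 147 42
```

```text
pos [533.4 148.8 149.3] toolyaw 0.4395030140771361 tilt [-2.8 -0.5] w 40.720474697934606 F [-0.7 -0.5 -1.9] grip 45.582445676845964 t 31.05 q [ 13.    4.8 110.5   0.   64.8  12.6]
tool shift mm [  -1.  -108.2   -0.4]
pos [424.6 146.3 151. ] toolyaw 0.2941510132976309 tilt [ 0.7 -0. ] w 40.636578166721996 F [ 0.9 -0.3 -1.8] grip 45.69962101086276 t 31.85 q [ 15.8  -7.3 122.2  -0.   65.   15.6]
tool shift mm [  0.7   0.5 109. ]
```

```bash
python3 -m inch '[0,0,8,0,0,0,32, 0,0,20,0,0,0,32, 0,0,25,0,0,0,32, 0,0,25,0,0,0,32, 0,0,16,0,0,0,32, 0,0,8,0,0,0,32, 0,0,2,0,0,0,32, 0,0,0,0,0,0,32]' 45 >/dev/null; python3 to.py 425.2 147 42; python3 - <<'E'
from h import *
cv2.imwrite("pics/i.png",np.hstack([cv2.resize(viewer.read_camera("top")[120:260,150:370],None,fx=2,fy=2),cv2.resize(viewer.read_camera("side")[100:280,230:350],None,fx=2,fy=2)[:280]])[:,:,::-1])
cv2.imwrite("pics/i.png",cv2.resize(viewer.read_camera("side")[120:280,230:350],None,fx=3.6,fy=3.6)[:,:,::-1])
E
```

```text
pos [425.2 146.8  46.9] toolyaw 0.31553915338506994 tilt [ 0.1 -0. ] w 40.829363480463414 F [ 0.4 -0.1 -1.9] grip 45.671858208588674 t 32.65 q [ 15.9   0.3 127.5  -0.   52.2  15.6]
tool shift mm [0.2 0.  4.9]
```

View pics/i.png

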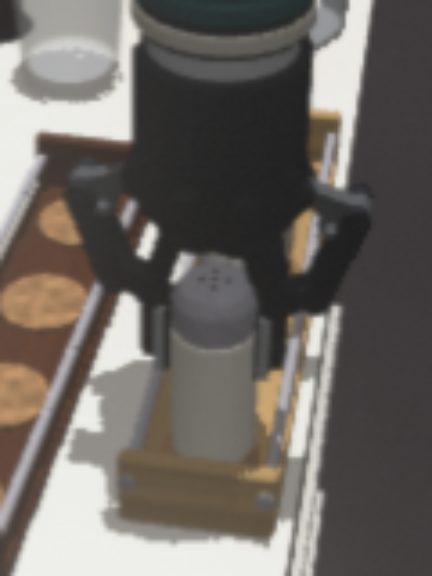

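The shaker is upright over the leftmost light pad (foot around (212,455)). I lower the last few millimetres.

```bash
python3 -m inch '[0,0,2,0,0,0,32, 0,0,1.5,0,0,0,32, 0,0,1,0,0,0,32, 0,0,0.5,0,0,0,32, 0,0,0,0,0,0,32, 0,0,0,0,0,0,32, 0,0,0,0,0,0,32, 0,0,0,0,0,0,32]' 45 >/dev/null; python3 to.py 425.2 147 42
```

```text
pos [424.8 146.8  42.2] toolyaw 0.3179439525708547 tilt [0.2 0.1] w 40.56991117894178 F [-2.9  0.4  5.9] grip 46.28449954732787 t 33.6 q [ 15.9   0.6 127.7   0.   51.6  15.6]
tool shift mm [0.2 0.4 0.2]
```

```bash
python3 -m inch '[0,0,-0.5,0,0,0,32, 0,0,0,0,0,0,41, 0,0,0,0,0,0,45, 0,0,0,0,0,0,52, 0,0,0,0,0,0,60, 0,0,0,0,0,0,70, 0,0,0,0,0,0,75, 0,0,-5,0,0,0,80]' 45 >/dev/null
python3 -m inch '[0,0,-20,0,0,0,85, 0,0,-35,0,0,0,85, 0,0,-40,0,0,0,85, 0,0,-35,0,0,0,85, 0,0,-20,0,0,0,85, 0,0,-3,0,0,0,85, 0,0,0,0,0,0,85, 0,0,0,0,0,0,85]' >/dev/null
python3 -m inch '[30,0,0,0,0,0,85, 40,0,0,0,0,0,85, 40,0,0,0,0,0,85, 40,0,0,0,0,0,85, 40,0,0,0,0,0,85, 40,0,0,0,0,0,85, 20,0,0,0,0,0,85, 0,0,0,0,0,0,85]' >/dev/null
python3 to.py; python3 - <<'E'
from h import *
im=np.hstack([cv2.resize(viewer.read_camera("top")[170:260,140:370],None,fx=2,fy=2),cv2.resize(viewer.read_camera("side")[130:270,255:340],None,fx=3.2,fy=3.2)[:180*0+448][:, :272][:448][::1]]) if 0 else None
t=cv2.resize(viewer.read_camera("top")[170:260,140:370],None,fx=2,fy=2); s=cv2.resize(viewer.read_camera("side")[80:270,240:350],None,fx=2,fy=2)
o=np.zeros((380,680,3),np.uint8); o[:180,:460]=t; o[:380,460:]=s
cv2.imwrite("pics/j.png",o[:,:,::-1])
E
```

```text
pos [422.2 398.1 198.1] toolyaw 0.4834789765012818 tilt [-2.6 -2. ] w 84.77154346742773 F [-0.5 -1.1  0.4] grip 0.0 t 36.0 q [ 40.9   5.5 104.4   0.   70.2  40.4]
```

View pics/j.png

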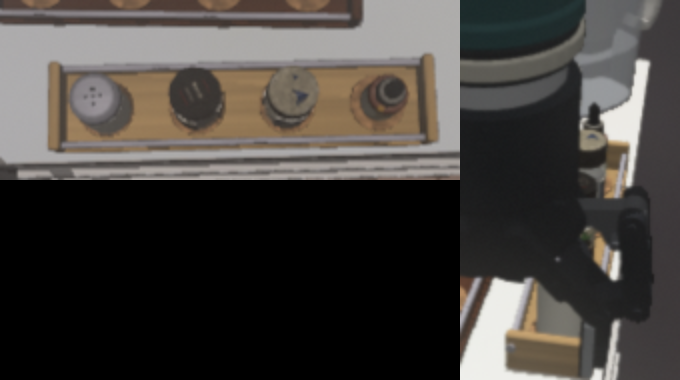

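All four stand upright in reversed order: shaker (97,97), black (196,95), brown (291,93), dropper bulb (391,92). I check these numerically against the pad positions.

```bash
python3 - <<'E'
from h import *
for n,c,z,p in (("salt",(95,96),.112,(425.2,147)),("black",(196,93),.118,(424.7,66.7)),("brown",(291,91),.118,(424.4,-13)),("drop",(392,91),.115,(424,-92.5))):
    print(n,(onz("top",(140+c[0]/2-.25,170+c[1]/2-.25),z)[:2]*1e3-p).round(1))
E
```

```text
salt [-2.4 -3.3]
black [-2.3 -2.1]
brown [-2.3  3.7]
drop [-3.4  4. ]
```

```bash
python3 -c "
from workcell import job
print(job.finish_job())"
```

```text
the job is handed in; nothing more can be done
None
```

All four containers stand upright on the light rack in reversed order (left to right: salt shaker, black-cap jar, brown-cap jar, dropper), each measured within about 5 mm of its pad centre; the job was handed in after about 36 s with the arm clear.

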